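# Put the brush and the long stirring rod away in the tool tray

## Task

Tidy two tools into the shallow grey tray: lay the paint brush lengthwise in the long compartment, and the longer of the two glass stirring rods lengthwise in the empty, shorter compartment beside it. Each must lie flat on the compartment's floor and straight along its middle, either way round; set the glass rod down gently, do not let it drop.

Things in the scene. Friction and masses are not known exactly. Their poses are not given: they have to be found in the camera images.
- brush_mid (a point): Centre of the paint brush, half-way up: dark handle, metal ferrule, brown bristles; 166 mm long, 14 mm wide and high, 40 g. Its own y axis runs along its length towards the bristles, z up. Starts flat on the desk, roughly square to the robot's line of sight (along world y), in one of three spots: two 90 mm one behind the other between pump and tray, one right of the pump.
- rod_mid (a point): Centre of the longer glass stirring rod, half-way up: pale glass, 116 mm long, 8 mm wide and high, 20 g. Its own y axis runs along its length, z up. Starts like the brush in another of the three spots; the third has the shorter rod (81 mm, not needed). The vacuum pump (fixed, 0.17 m tall) stands at about x 0.38 to 0.6, y -0.17 to 0.02: carry things over it.
- long_lane (a point): Centre of the floor of the tray's long compartment, its right half: inside 200 mm long along this point's x axis (roughly away from the robot), 64 mm wide along its y axis, z up. The tray (fixed, 208 x 140 mm) lies on the desk left of the pump; its floors are 10 mm above the desk, its walls end 12 mm above the floors and are 4 mm thick.
- short_lane (a point): Centre of the floor of the tray's shorter compartment, left of the long one, at the end near the robot: inside 140 mm long along this point's x axis, 64 mm wide along its y axis, z up. It is empty; the small, nearly square compartment beyond it holds a cap.

How it is judged (in metres and radians):
At the end, for the whole second after the job is handed in: Both at rest on their floors, each along its compartment within 12 degrees, either way round: the brush centred in the long compartment within 26 mm across and 20 mm along, the longer glass rod in the shorter one within 29 mm across and 20 mm along (x of brush_mid in the frame of long_lane between -0.02 and 0.02 m and y of brush_mid in the frame of long_lane between -0.026 and 0.026 m and z of brush_mid in the frame of long_lane below 0.012 m and angle between the y axis of brush_mid and the x axis of long_lane, either way round below 0.21 rad and linear speed of each of paintbrush, long_rod below 0.02 m/s and x of rod_mid in the frame of short_lane between -0.02 and 0.02 m and y of rod_mid in the frame of short_lane between -0.029 and 0.029 m and z of rod_mid in the frame of short_lane below 0.008 m and angle between the y axis of rod_mid and the x axis of short_lane, either way round below 0.21 rad); the robot touches nothing.
It fails at once if the longer glass rod is dropped (it falls free of the fingers faster than 0.7 m/s, as from more than about 25 mm) (linear speed of long_rod above 0.7 m/s and contact force between long_rod and the fingers below 0.05 N).
It also fails if it takes over 64 s, if anything falls off the work surface, if the arm or the gripper's body presses on something with over 40 N, if the wrist force passes 120 N, or if a joint passes its speed limit or range.

## Robot

A 7-joint arm with a two-finger parallel gripper is mounted at the origin on a cart in front of the work surface, level with it; the furniture and walls round the work are solid. World frame = base frame: x ahead of the robot, y to its left, z up, the work surface at z = 0. Lengths are in mm, angles in rad, forces in N, time in s.
With the tool pointing down it reaches from about 350 to 900 mm from the base axis. Payload 8.1 kg.
Tool frame: the origin (TCP) lies midway between the tips of the shut fingers; the grasp point (between the pads) lies 19 mm behind it (ctrl.hold_point_z is the distance from the TCP to the grasp point, in mm); z points along the fingers, y is the line along which they close (so a half turn about z gives the same grasp; the last joint's range is limited). The gripper opens to 85 mm and grips with 20 to 120 N. Pads are 22 mm wide; open, the fingers measure 114 mm over their backs; the gripper's body (76 mm by 85 mm) begins 54 mm behind the grasp point. The pads swing forward as they close: fully open they stand 13 mm farther back than shut.
Start: joints at [1.034, 0.434, 0.025, 1.573, -0.012, 1.134, -0.075], TCP at [262.68, -567.133, 231.323] pointing down, gripper open.
Joint ranges: [-2.62, 2.62], [-0.44, 2.09], [-1.27, 1.32], [0.08, 2.57], [-1.32, 4.46], [0.12, 2], [-2.74, 2.74]. Speed limits (rad/s): [2.22, 2.22, 3.01, 3.01, 3.14, 3.14, 3.14].

## Interface

Orientations are given as [roll, pitch, yaw] about the fixed x, y, z axes, in that order (R = Rz(yaw) Ry(pitch) Rx(roll)).
In Python, from bench import ctrl, optics, workorder, find_in gives the robot as it stands.
- The arm moves only by the tool step_arm, never from a script. Its argument "rows" is text: rows parted by semicolons, each of 6 numbers parted by spaces: the shift along the tool's x, y, z in cm, then the turn, a rotation vector about the tool's x, y, z in degrees. In form: x y z ax ay az; .... A call has exactly 8 rows; each row is the pose to reach, as a shift and turn from the pose commanded when the call began, along the tool's axes at that moment; what a row does not reach only later rows make up. A row lasts 1/10 s, in which the tool goes at most 50 mm and 8.59 degrees, less where a joint would pass 70% of its speed; a pose out of reach is approached as far as the arm can. A call with a gripper value outside its range is refused whole. "jaw" is the opening, from -1 (shut) to 1 (fully open), so that 0 is half open, set as the call begins (left out, the last holds). The fingers move at their own pace and stop on an object; the grip force is fixed at half the most. Time passes only in rows, so rows that repeat a pose let the fingers close, or fill a call up. It gives the time, the measured TCP pose, the force, the opening and the grip force at its end, in the units of the state.
- ctrl.get_obs(): the state, without advancing time (a new reading comes with each control period).
- optics.capture(name): name is "scene" or "side" or "wrist"; returns the picture (384x512x3 uint8, red, green, blue); there is no depth.
- optics.camera_model(name): a dict with "vertical_fov" (degrees; the focal length in pixels is half the picture's height over the tangent of half this angle, whatever the lens; pixels are square), "cx", "cy" (the principal point, pixels), "R" (3x3) and "t" (3): a world point X has camera coordinates R X + t; the wrist camera has in their place "tool_from_camera" (4x4, takes a point from camera to tool coordinates, whose origin is the TCP and whose axes are the flange's). Camera axes: x right, y down, z forward; pixel columns grow to the right and rows downward; lengths in mm; the calibration is good to about 2 mm. A picture is of the moment at which its call begins: read the wrist's pose just before it. camera_model takes no time and is no camera call.
- workorder.sign_off(): hands the job in; it is judged then, once.
Trained networks look in the newest picture that a camera, given by its name, has taken for a name from the list of things; names that differ only in an ending like _2 or _b are one class to them, and where a whole thing is asked for, a point or a joint stands for the part that bears it (a point fixed in the world has none). Each returns a list of dicts, best first, with "conf" (0 to 1); they miss things now and then, are a little off and sometimes report something else, mostly with a low value. They report only what shows in the picture. A call takes as long as a camera call.
- find_in(camera, name): "at" ([x, y, z] in mm, in world coordinates, good to about 4 mm: the middle of the surface that is visible of it).
The state is a dict: "t": time; "qpos": joint angles; "qd": joint speeds; "tau": joint torques, N m; "ee_pos": TCP position; "orientation": TCP orientation; "force": force on the tool from outside, world axes, zero at the start; "torque": the same for the moment, N m; "width": finger opening in mm; "finger_force": force on a finger pad.
Only numpy, scipy, OpenCV 4.12 (cv2) and the standard library are available. Lean on these libraries where they do the work, as an engineer would, in place of code of your own. Each camera call takes 0.05 s, during which the arm holds its last target. There are 200 camera calls.

## Working session

There is one attempt and no reset: what is moved stays moved. The work goes in short steps, Python scripts to look and compute and a tool call to move; the robot and the scene stay as the last step left them, time stands still between calls to the robot, and variables do not carry over. Pictures are saved under pics/ and viewed, at most 10 in all, crops included, and the job is handed in when it is done.

Besides the shell and the picture viewer there is one more tool, called after ">>>" in YAML: its name, and indented under it one key for each argument. step_arm: Moves the arm, as the interface text tells. Its arguments: {"type":"object","properties":{"rows":{"type":"string"},"jaw":{"type":"number"}},"required":["rows"]}

```bash
mkdir -p pics
python3 - <<'E'
from bench import ctrl, optics, find_in
import cv2, numpy as np
o=ctrl.get_obs(); print(o['t'],o['ee_pos'],o['orientation'],o['width'],ctrl.hold_point_z)
ims=[]
for c in ['scene','side']:
    im=optics.capture(c); ims.append(im); cv2.imwrite(f'pics/{c}0.png',im[:,:,::-1])
    m=optics.camera_model(c); R=np.array(m['R']);print(c,m['vertical_fov'],m['cx'],m['cy'],-R.T@np.array(m['t']))
    for n in ['brush_mid','rod_mid','long_lane','short_lane']:
        print(n,[(np.round(d['at']),round(d['conf'],2)) for d in find_in(c,n)[:4]])
cv2.imwrite('pics/a.png',cv2.resize(ims[0],(800,600))[:,:,::-1])
cv2.imwrite('pics/b.png',cv2.resize(ims[1],(800,600))[:,:,::-1])
E
```

```text
0.0 [ 262.43471474 -566.67451299  230.5190101 ] [-3.14000751e+00  1.70077094e-04  4.33749738e-01] 85.47916736182577 18.700000000000003
scene 55.28238623562638 253.18476120114568 191.2668984647604 [-113.41723006  599.64801397  713.90441171]
brush_mid [(array([ 431., -241.,   13.]), 0.55)]
rod_mid [(array([426., 134.,   7.]), 0.45)]
long_lane [(array([514., 338.,   6.]), 0.91)]
short_lane [(array([514., 342.,   6.]), 0.71)]
side 48.28079617208948 252.52930763699706 186.81300093659047 [ 547.16980923 -836.9248292   823.24505184]
brush_mid [(array([ 435., -258.,   10.]), 0.74)]
rod_mid [(array([434., 131.,   6.]), 0.53)]
long_lane [(array([524., 327.,  10.]), 0.98), (array([ 438., -256.,   11.]), 0.28)]
short_lane [(array([526., 333.,  11.]), 0.97)]
```

View pics/a.png

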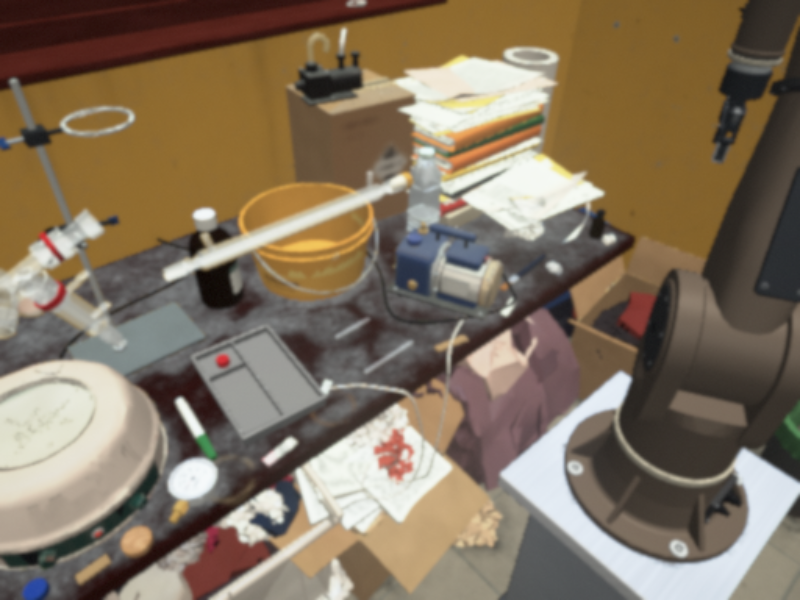

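View pics/b.png

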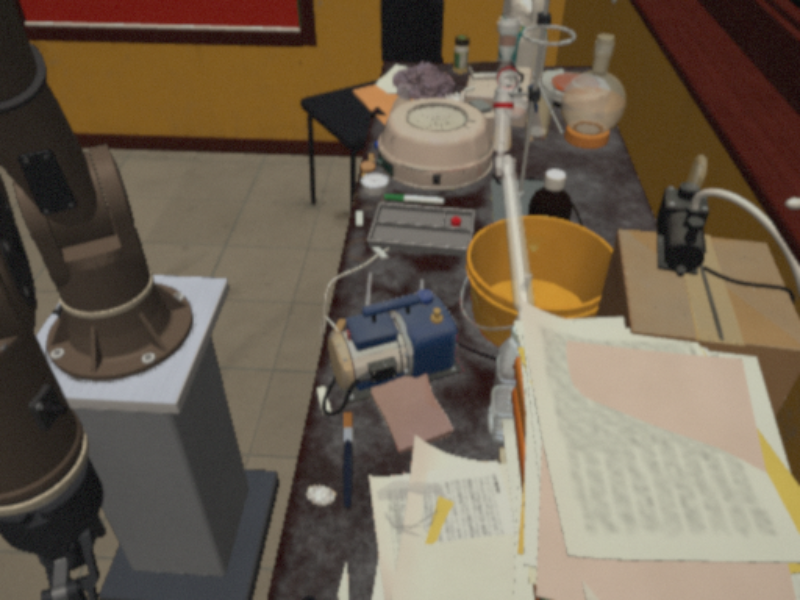

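The scene picture shows the tray at about (258,380) (800x600 scale), the short rod at (352,327) and the long rod at (388,356). The brush is at (348,458) in the side picture, right of the pump, with its bristles towards the pump. A raised glass tube hangs across the scene from (165,275) to (410,180), so I need to find its height.

```bash
cat > h.py <<'E'
from bench import ctrl, optics, workorder, find_in
import cv2, numpy as np
from scipy.spatial.transform import Rotation as Ro
def ray(c,u,v):
    m=optics.camera_model(c); f=192/np.tan(np.radians(m['vertical_fov']/2))
    d=np.array([(u-m['cx'])/f,(v-m['cy'])/f,1])
    if c=='wrist':
        o=ctrl.get_obs(); T=np.array(m['tool_from_camera']); R=Ro.from_euler('xyz',o['orientation']).as_matrix()
        return np.array(o['ee_pos'])+R@T[:3,3], R@T[:3,:3]@d
    R=np.array(m['R']); return -R.T@np.array(m['t']), R.T@d
def onz(c,u,v,z):
    p,d=ray(c,u,v); return p+d*(z-p[2])/d[2]
def tri(a,b):
    (p,d),(q,e)=ray(*a),ray(*b)
    s=np.linalg.lstsq(np.c_[d,-e],q-p,rcond=None)[0]
    x,y=p+s[0]*d,q+s[1]*e; return (x+y)/2,np.linalg.norm(x-y)
E
python3 - <<'E'
from h import *
k=1/1.5625
print('tube L',tri(('scene',165*k,275*k),('side',505*k,155*k)),'\ntube R',tri(('scene',408*k,182*k),('side',525*k,312*k)))
for n,a in dict(c1=(193,358),c2=(270,327),c3=(326,392),c4=(243,437)).items(): print(n,onz('scene',a[0]*k,a[1]*k,22).round())
for a in [(365,371),(412,342),(336,336),(369,318)]: print('rod',onz('scene',a[0]*k,a[1]*k,4).round())
for a in [(349,412),(347,505)]: print('brush',onz('side',a[0]*k,a[1]*k,7).round())
print('pump top', tri(('scene',435*k,228*k),('side',425*k,297*k)))
s=cv2.imread('pics/scene0.png'); d=cv2.imread('pics/side0.png')
a=cv2.resize(s[200:285,115:275],None,fx=5,fy=4,interpolation=3)[:,:800]
b=cv2.resize(d[250:330,190:350],None,fx=5,fy=3,interpolation=3)
cv2.imwrite('pics/c.png',np.vstack([a,b]))
E
```

```text
tube L (array([684.28083845, 388.39048161, 159.12952444]), np.float64(3.791654098224864)) 
tube R (array([ 673.37895982, -114.4467454 ,  171.79248693]), np.float64(28.685723470341856))
c1 [624. 398.  22.]
c2 [608. 258.  22.]
c3 [417. 272.  22.]
c4 [425. 416.  22.]
rod [427. 185.   4.]
rod [428.  75.   4.]
rod [529. 170.   4.]
rod [529.  93.   4.]
brush [ 429. -167.    7.]
brush [ 446. -330.    7.]
pump top (array([530.95305388, -58.42708203, 148.52486374]), np.float64(20.195511817606416))
```

View pics/c.png

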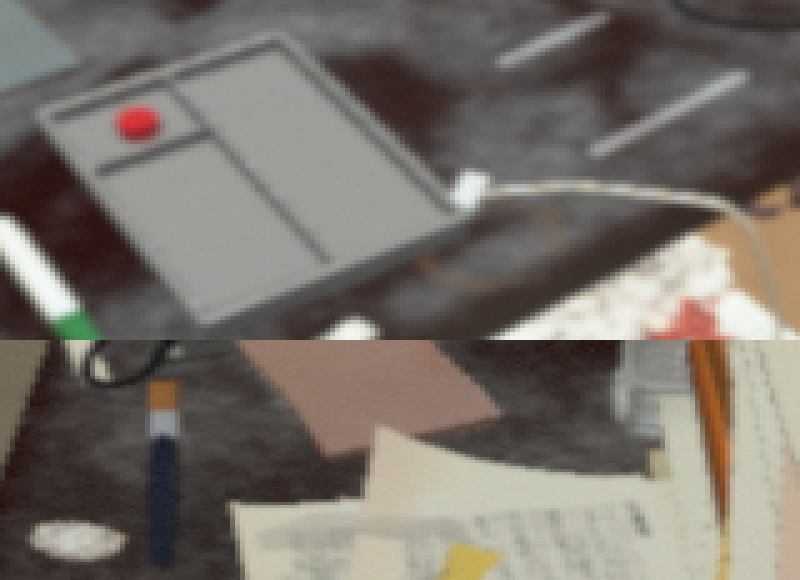

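The crops show the long rod from (592,153) to (747,75), and the brush vertical at column 162 with bristles at the top. The tray's empty near-left lane and long right lane are both clear. The measured sizes agree with the given ones: rod about 110 mm, brush about 164 mm, tray about 199x141 mm. I'll move above the brush.

>>> step_arm:
  rows: "3.6 -2.7 0 0 0 -8; 7.3 -5.4 0 0 0 -16; 11 -8 0 0 0 -24; 14.6 -10.8 0 0 0 -32; 18.3 -13.4 0 0 0 -40; 22 -16 0 0 0 -48; 25.6 -18.8 0 0 0 -56; 29.2 -21.5 0 0 0 -64"
  jaw: 1

```text
t: 1.3
ee_pos: [437.9, -247.6, 231.6]
orientation: [3.141, 0.001, 1.556]
force: [-0.2, -0.4, -1.0]
width: 85.2
finger_force: 0.0
```

```bash
cat >> h.py <<'E'
def goto(x,y,z,yaw):
    o=ctrl.get_obs(); R=Ro.from_euler('xyz',o['orientation']).as_matrix()
    T=Ro.from_euler('xyz',[np.pi,0,np.radians(yaw)]).as_matrix()
    print('shift cm',(R.T@(np.array([x,y,z])-o['ee_pos'])/10).round(2),'turn',np.degrees(Ro.from_matrix(R.T@T).as_rotvec()).round(1))
def st():
    o=ctrl.get_obs(); print(round(o['t'],2),np.round(o['ee_pos'],1),np.degrees(o['orientation']).round(1),'w',round(o['width'],1),'F',np.round(o['force'],1),'q',np.round(o['qpos'],2))
E
python3 - <<'E'
from h import *
st(); im=optics.capture('wrist'); cv2.imwrite('pics/w1.png',im[:,:,::-1])
print(find_in('wrist','brush_mid')); print(optics.camera_model('wrist'))
E
```

```text
1.3 [ 437.9 -247.6  231.6] [180.    0.   89.2] w 85.2 F [-0.2 -0.4 -1. ] q [ 0.69  0.26 -0.35  1.84  0.1   1.05  0.29]
[{'at': [439.3, -240.0, 8.6], 'conf': 0.91}]
{'vertical_fov': 64.72007790206902, 'cx': 252.69276979486486, 'cy': 191.88795028787365, 'tool_from_camera': array([[-2.20479199e-04, -9.47890016e-01, -3.18597661e-01,
         8.14726237e+01],
       [ 9.99999819e-01, -3.06296080e-05, -6.00901020e-04,
         3.31281838e-01],
       [ 5.59829555e-04, -3.18597736e-01,  9.47889851e-01,
        -1.43318943e+02],
       [ 0.00000000e+00,  0.00000000e+00,  0.00000000e+00,
         1.00000000e+00]])}
```

View pics/w1.png

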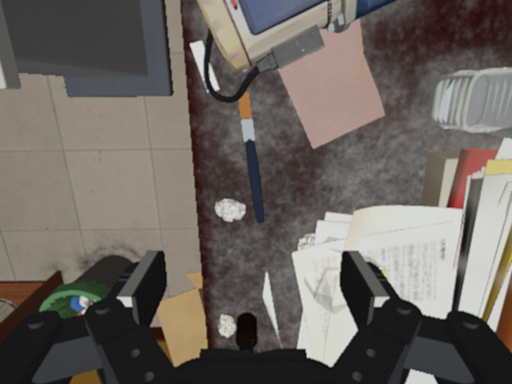

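The wrist picture shows the brush from its bristle tip (243,94) to the handle end (260,220). The pump's black cable is just beyond the bristles, and the paper ball at (230,210) is beside the handle.

Run:
```python
from h import *
a=onz('wrist',243.5,94,7);b=onz('wrist',260.5,220,7);print(a,b,np.linalg.norm(a-b)); c=(a+b)/2; y=np.degrees(np.arctan2(*(a-b)[1::-1])); print(c,y)
p=onz('wrist',230,210,10);print('ball',p)
goto(c[0],c[1],60,y)
```

```text
[ 431.11112087 -165.23808999    7.        ] [ 451.03016818 -323.98316754    7.        ] 159.98989996338523
[ 441.07064452 -244.61062876    7.        ] 97.15199233370119
ball [ 411.36656074 -308.25730013   10.        ]
shift cm [-2.100e-01  1.000e-02  1.719e+01] turn [ 0.2 -0.1 -7.5]
```

Run:
```python
from h import *
st(); goto(438.5,-249,5,97)
```

```text
1.4 [ 440.6 -242.9  231.9] [ 1.799e+02 -1.000e-01  8.960e+01] w 85.6 F [ 1.1 -0.5 -0. ] q [ 0.69  0.26 -0.36  1.84  0.1   1.05  0.29]
shift cm [-0.66 -0.26 22.69] turn [ 0.2 -0.1 -7.4]
```

>>> step_arm:
  rows: "-0.1 0 3.5 0 0 -2; -0.3 -0.1 7.5 0 0 -4; -0.5 -0.2 11.5 0 0 -6; -0.6 -0.2 15 0 0 -7; -0.6 -0.2 18 0 0 -7.5; -0.6 -0.2 20.5 0 0 -7.5; -0.6 -0.2 22 0 0 -7.5; -0.6 -0.2 22.5 0 0 -7.5"

```text
t: 2.2
ee_pos: [434.2, -255.4, 4.8]
orientation: [-3.139, -0.001, 1.681]
force: [-0.6, 0.1, 0.6]
width: 85.2
finger_force: 0.0
```

>>> step_arm:
  rows: "0 0 0.1 0 0 0; 0 0 0.1 0 0 0; 0 0 0.1 0 0 0; 0 0 0.1 0 0 0; 0 0 0.1 0 0 0; 0 0 0.1 0 0 0; 0 0 0.1 0 0 0; 0 0 0.1 0 0 0"
  jaw: -1

```text
t: 3.0
ee_pos: [435.6, -255.5, 6.2]
orientation: [3.141, 0.001, 1.682]
force: [-1.2, 0.1, 7.8]
width: 11.7
finger_force: 58.9
```

>>> step_arm:
  rows: "0 0 -1 0 0 0; 0 0 -3 0 0 0; 0 0 -6 0 0 0; 0 0 -10 0 0 0; 0 0 -14 0 0 0; 0 0 -18 0 0 0; 0 0 -21 0 0 0; 0 0 -23 0 0 0"

```text
t: 3.8
ee_pos: [435.6, -255.3, 238.7]
orientation: [3.139, 0.002, 1.682]
force: [0.2, 0.1, -0.7]
width: 12.2
finger_force: 58.9
```

Run:
```python
from h import *
optics.capture('side');optics.capture('side')
print(find_in('side','brush_mid'),find_in('wrist','brush_mid')); st(); im=optics.capture('wrist'); cv2.imwrite('pics/w2.png',im[:,:,::-1])
goto(515,302,240,175)
```

```text
[{'at': [436.4, -273.1, 244.7], 'conf': 0.71}] [{'at': [439.3, -240.0, 8.6], 'conf': 0.91}]
4.0 [ 435.  -255.2  235.7] [180.    0.   96.4] w 11.8 F [ 0.2  0.2 -0.8] q [ 0.74  0.27 -0.39  1.83  0.11  1.07  0.42]
shift cm [54.48 14.16 -0.5 ] turn [ -0.   -0.  -78.6]
```

View pics/w2.png

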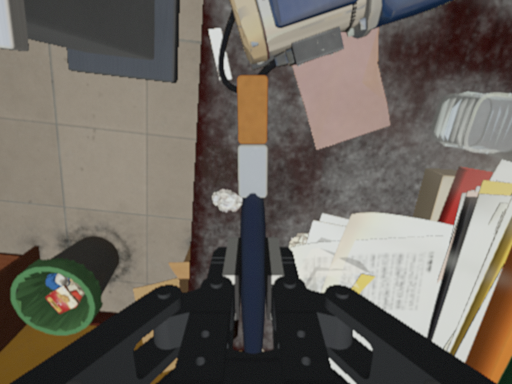

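The brush is held straight along tool x, with its bristle tip at (252,75). I'll carry it over the pump in two calls.

Run:
```python
from h import *
z=ctrl.get_obs()['ee_pos']
t=onz('wrist',252,75,z[2]+2); print(t-z, 'along', np.linalg.norm((t-z)[:2]))
```

```text
[-9.79891655 87.10659772  2.        ] along 87.65602165307764
```

>>> step_arm:
  rows: "1.5 0.4 0 0 0 -2; 4.5 1.2 0 0 0 -7; 8.5 2.2 0 0 0 -14; 13 3.4 0 0 0 -21; 17.5 4.5 0 0 0 -28; 22 5.7 0 0 0 -35; 26.5 6.9 0 0 0 -42; 31 8 0 0 0 -49"

```text
t: 4.85
ee_pos: [479.3, 64.5, 234.6]
orientation: [-3.141, -0.001, 2.544]
force: [1.4, -0.1, -0.3]
width: 12.2
finger_force: 58.9
```

Run:
```python
from h import *
st(); goto(515,302,240,175)
```

```text
4.85 [479.3  64.5 234.6] [-1.800e+02 -1.000e-01  1.458e+02] w 12.2 F [ 1.4 -0.1 -0.3] q [ 0.33  0.29 -0.71  1.86  0.21  1.08  0.52]
shift cm [10.42 21.64 -0.54] turn [ -0.   -0.1 -29.2]
```

>>> step_arm:
  rows: "1.8 3.6 0 0 0 -5; 3.6 7.5 0 0 0 -10; 5.4 11.3 0 0 0 -15; 7 14.5 0 0 0 -20; 8.3 17.3 0 0 0 -24; 9.2 19.2 0 0 0 -27; 9.8 20.4 0 0 0 -29; 10 20.8 0 0 0 -29"

```text
t: 5.65
ee_pos: [515.2, 291.3, 234.5]
orientation: [3.142, -0.002, 3.047]
force: [0.3, 0.7, -0.1]
width: 11.8
finger_force: 58.9
```

Run:
```python
from h import *
optics.capture('side'); st(); im=optics.capture('wrist'); st(); cv2.imwrite('pics/w3.png',cv2.resize(im,(768,576))[:,:,::-1])
print(find_in('wrist','long_lane'),find_in('wrist','short_lane'))
```

```text
5.7 [515.6 290.9 234.7] [ 1.800e+02 -1.000e-01  1.744e+02] w 11.6 F [-0.   0.6 -0.6] q [-0.06  0.5  -0.81  1.6   0.38  1.2   0.53]
5.75 [515.9 289.7 234.8] [-1.800e+02 -1.000e-01  1.743e+02] w 11.6 F [0.  0.5 0.5] q [-0.05  0.5  -0.81  1.6   0.38  1.2   0.53]
[{'at': [513.9, 352.6, 9.0], 'conf': 0.92}] [{'at': [509.1, 355.8, 10.4], 'conf': 0.59}]
```

View pics/w3.png

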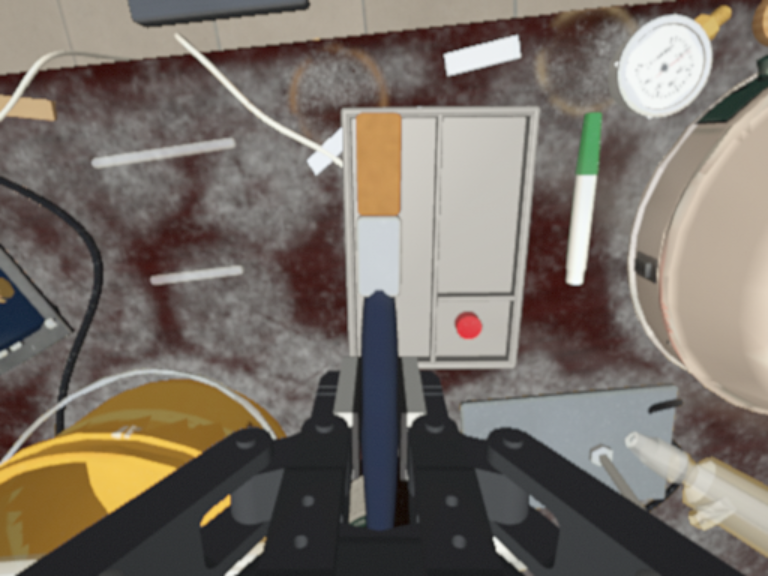

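The wrist picture shows the tray's outer rim corners at (343,109), (539,107), (517,367) and (354,368). The long rod runs from (94,162) to (234,143), and the brush hangs over the right lane.

Run:
```python
from h import *
P=[onz('wrist',u/1.5,v/1.5,22) for u,v in [(343,109),(539,107),(517,367),(354,368)]]
for p in P: print(p.round(1))
nr,nl,fl,fr=P
print([round(np.linalg.norm(a-b)) for a,b in [(nr,nl),(nl,fl),(fl,fr),(fr,nr)]])
x=(fl+fr-nl-nr)[:2]; y=(nl+fl-nr-fr)[:2]; print('angs',np.degrees(np.arctan2(x[1],x[0])),np.degrees(np.arctan2(y[1],y[0]))-90)
c=sum(P)/4; th=np.arctan2(x[1],x[0]); X=np.array([np.cos(th),np.sin(th)]);Y=np.array([-X[1],X[0]])
print('c',c,'long',c[:2]-34*Y,'short',c[:2]-30*X+34*Y)
m=[onz('wrist',u/1.5,v/1.5,22) for u,v in [(438,113),(434,362)]];print('divider',m)
r=[onz('wrist',u/1.5,v/1.5,4) for u,v in [(94,162),(234,143)]]; print('rod',r,np.linalg.norm(r[0]-r[1]),(r[0]+r[1])/2,np.degrees(np.arctan2(*(r[1]-r[0])[1::-1])))
```

```text
[414.3 271.5  22. ]
[427.3 413.9  22. ]
[639. 397.  22.]
[625.7 254.5  22. ]
[143, 212, 143, 212]
angs -4.575065711846985 -5.261359559125154
c [526.54409324 334.18748001  22.        ] long [523.83207872 300.2958147 ] short [499.3516972  370.47209931]
divider [array([423.94557712, 340.34338452,  22.        ]), array([626.8290444 , 324.79875723,  22.        ])]
rod [array([432.30053479,  68.08631665,   4.        ]), array([429.28655458, 181.8929864 ,   4.        ])] 113.84657288065834 [430.79354469 124.98965152   4.        ] 91.51702875048124
```

Run:
```python
from h import *
st(); goto(526,300,17,175.2)
```

```text
5.85 [516.4 288.4 235.1] [-179.9   -0.   174.3] w 11.5 F [-0.3 -1.   0.2] q [-0.05  0.5  -0.81  1.6   0.38  1.2   0.53]
shift cm [-0.84  1.27 21.8 ] turn [-0.1 -0.  -0.9]
```

>>> step_arm:
  rows: "-0.2 0.3 2 0 0 0; -0.5 0.8 6 0 0 -0.5; -0.8 1.3 10 0 0 -0.9; -0.8 1.4 14 0 0 -0.9; -0.8 1.4 17.5 0 0 -0.9; -0.8 1.4 20 0 0 -0.9; -0.8 1.4 21 0 0 -0.9; -0.8 1.4 21.5 0 0 -0.9"

```text
t: 6.65
ee_pos: [525.9, 301.7, 19.9]
orientation: [-3.141, -0.0, 3.057]
force: [0.2, -0.7, -0.5]
width: 11.8
finger_force: 58.9
```

>>> step_arm:
  rows: "0 0 0.1 0 0 0; 0 0 0.2 0 0 0; 0 0 0.3 0 0 0; 0 0 0.3 0 0 0; 0 0 0.3 0 0 0; 0 0 0.3 0 0 0; 0 0 0.3 0 0 0; 0 0 0.3 0 0 0"

```text
t: 7.45
ee_pos: [525.7, 302.8, 17.3]
orientation: [3.142, 0.0, 3.059]
force: [0.2, -0.0, 0.5]
width: 12.1
finger_force: 58.9
```

Release partially, so the fingers stay inside the lane, then lift.

>>> step_arm:
  rows: "0 0 0.1 0 0 0; 0 0 0.1 0 0 0; 0 0 0.1 0 0 0; 0 0 0.1 0 0 0; 0 0 0.1 0 0 0; 0 0 0.1 0 0 0; 0 0 0.1 0 0 0; 0 0 0.1 0 0 0"
  jaw: -0.4

```text
t: 8.25
ee_pos: [525.7, 302.8, 16.3]
orientation: [-3.142, -0.0, 3.059]
force: [-0.2, -0.1, 0.5]
width: 25.5
finger_force: 0.0
```

>>> step_arm:
  rows: "0 0 -1 0 0 0; 0 0 -2.5 0 0 0; 0 0 -5 0 0 0; 0 0 -8 0 0 0; 0 0 -12 0 0 0; 0 0 -16 0 0 0; 0 0 -19 0 0 0; 0 0 -20 0 0 0"

```text
t: 9.05
ee_pos: [526.5, 304.4, 221.5]
orientation: [3.138, 0.005, 3.059]
force: [0.4, 0.3, -0.6]
width: 25.6
finger_force: 0.0
```

Run:
```python
from h import *
optics.capture('side'); optics.capture('side');st(); goto(429.5,128,225,91)
im=optics.capture('wrist'); print(find_in('wrist','brush_mid')); cv2.imwrite('pics/w4.png',im[:,:,::-1])
```

```text
9.15 [526.2 303.5 218.8] [179.9   0.2 175.3] w 25.8 F [ 0.3  0.5 -1.4] q [-0.08  0.54 -0.8   1.59  0.41  1.18  0.52]
shift cm [  8.19 -18.29  -0.69] turn [ 0.2  0.1 84.3]
[{'at': [507.4, 304.3, 17.6], 'conf': 0.62}]
```

View pics/w4.png

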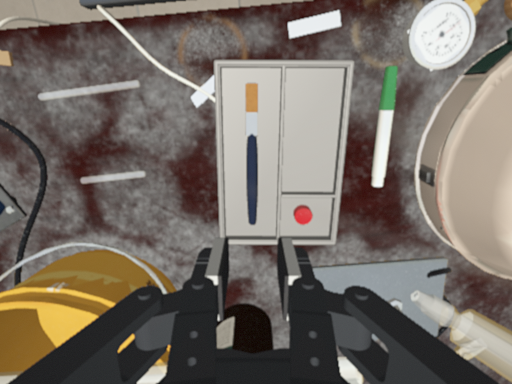

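The brush lies in the long lane from (252,84) to (252,224), centred and straight. The lane's inside runs from about row 66 to row 238. Next is the rod, from (40,96) to (139,84).

Run:
```python
from h import *
st()
r=[onz('wrist',u,v,4) for u,v in [(40,96.5),(139,84.5)]]; print('rod',r,np.linalg.norm(r[0]-r[1]),(r[0]+r[1])/2,np.degrees(np.arctan2(*(r[1]-r[0])[1::-1])))
P=[onz('wrist',u,v,22) for u,v in [(215,61),(353,61),(335,245),(220,245)]]
print(np.round(P,1),np.mean(P,0)); b=[onz('wrist',252,v,17) for v in (84,224)]; print(np.mean(b,0))
c=[onz('wrist',u,v,10) for u,v in [(287,68),(347,68),(336,191),(283,191)]]; print('short',np.round(c,1),np.mean(c,0))
```

```text
9.25 [525.4 302.2 215.7] [-179.9   -0.   175.2] w 25.6 F [ 0.5  0.2 -1.3] q [-0.08  0.54 -0.8   1.59  0.41  1.18  0.52]
rod [array([430.70357303,  70.55888399,   4.        ]), array([427.42331229, 183.56805   ,   4.        ])] 113.05676323849707 [429.06344266 127.063467     4.        ] 91.66262919770861
[[412.3 272.2  22. ]
 [424.1 413.1  22. ]
 [634.5 395.3  22. ]
 [622.7 252.5  22. ]] [523.40594529 333.2632013   22.        ]
[518.64109866 301.27621149  17.        ]
short [[424.5 346.7  10. ]
 [429.8 410.5  10. ]
 [567.7 399.4  10. ]
 [562.4 335.3  10. ]] [496.09324775 372.98065239  10.        ]
```

>>> step_arm:
  rows: "0.6 -1.3 0 0 0 8; 1.8 -4 0 0 0 16; 3.2 -7 0 0 0 24; 4.6 -10 0 0 0 32; 5.8 -13 0 0 0 40; 7 -15.5 0 0 0 48; 7.8 -17.5 0 0 0 56; 8.2 -18.3 0 0 0 64"
  jaw: 0.2

```text
t: 10.05
ee_pos: [427.0, 124.4, 214.8]
orientation: [-3.138, 0.001, 1.934]
force: [0.5, -0.0, -0.9]
width: 51.4
finger_force: 0.0
```

Run:
```python
from h import *
optics.capture('side'); optics.capture('side');st(); goto(429.5,128,4,91)
im=optics.capture('wrist'); print(find_in('wrist','rod_mid')); cv2.imwrite('pics/w5.png',im[:,:,::-1])
```

```text
10.15 [427.6 125.3 215.1] [-179.8    0.   111. ] w 51.0 F [ 0.1 -0.2  0.1] q [ 0.12  0.22 -0.61  1.97  0.15  1.   -0.2 ]
shift cm [ 0.2   0.34 21.11] turn [-0.2  0.1 20. ]
[{'at': [429.5, 131.4, 11.2], 'conf': 0.89}]
```

View pics/w5.png

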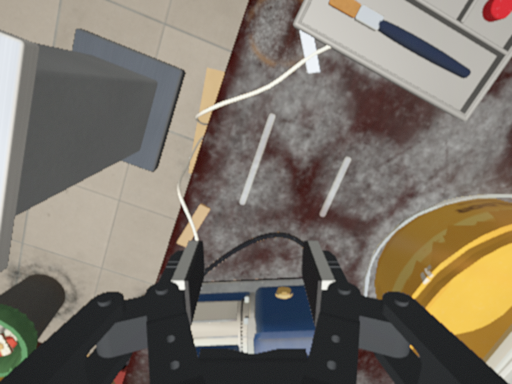

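The long rod shows from (243,203) to (272,116), with the pump behind the fingers.

Run:
```python
from h import *
st()
r=[onz('wrist',u,v,4) for u,v in [(243,203.5),(272,115)]]; print('rod',r,np.linalg.norm(r[0]-r[1]),(r[0]+r[1])/2,np.degrees(np.arctan2(*(r[1]-r[0])[1::-1])))
c=(r[0]+r[1])/2;goto(c[0],c[1],4,92)
```

```text
10.25 [428.6 127.2 215.6] [-179.9   -0.   111.5] w 51.3 F [ 0.7  0.2 -0.1] q [ 0.12  0.22 -0.61  1.97  0.15  1.   -0.19]
rod [array([436.37749861,  73.25187098,   4.        ]), array([428.709883  , 185.94778154,   4.        ])] 112.95645437490546 [432.5436908  129.59982626   4.        ] 93.89229730713934
shift cm [ 0.07  0.48 21.16] turn [-0.1 -0.  19.5]
```

>>> step_arm:
  rows: "0 0.1 3 0 0 4; 0 0.2 7 0 0 9; 0 0.3 11 0 0 14; 0 0.3 15 0 0 18; 0 0.3 18 0 0 19; 0 0.3 20 0 0 19; 0 0.3 20.8 0 0 19; 0 0.3 21 0 0 19"
  jaw: 0.2

```text
t: 11.05
ee_pos: [431.2, 129.0, 5.3]
orientation: [-3.14, -0.0, 1.613]
force: [0.1, 0.2, -0.0]
width: 51.1
finger_force: 0.0
```

>>> step_arm:
  rows: "0 0 0.1 0 0 0; 0 0 0.1 0 0 0; 0 0 0.1 0 0 0; 0 0 0.1 0 0 0; 0 0 0.1 0 0 0; 0 0 0.1 0 0 0; 0 0 0.1 0 0 0; 0 0 0.1 0 0 0"

```text
t: 11.85
ee_pos: [431.7, 128.2, 5.3]
orientation: [3.142, 0.0, 1.61]
force: [-0.7, 0.4, 0.7]
width: 51.3
finger_force: 0.0
```

>>> step_arm:
  rows: "0 0 0.1 0 0 0; 0 0 0.2 0 0 0; 0 0 0.2 0 0 0; 0 0 0.2 0 0 0; 0 0 0.2 0 0 0; 0 0 0.2 0 0 0; 0 0 0.2 0 0 0; 0 0 0.2 0 0 0"
  jaw: -1

```text
t: 12.65
ee_pos: [431.6, 128.2, 3.3]
orientation: [-3.141, 0.0, 1.61]
force: [-1.4, -1.4, 1.6]
width: 5.2
finger_force: 58.9
```

>>> step_arm:
  rows: "0 0 0 0 0 0; 0 0 0 0 0 0; 0 0 -0.1 0 0 0; 0 0 -0.3 0 0 0; 0 0 -0.6 0 0 0; 0 0 -0.9 0 0 0; 0 0 -1.1 0 0 0; 0 0 -1.2 0 0 0"

```text
t: 13.45
ee_pos: [431.8, 128.3, 15.6]
orientation: [3.141, -0.0, 1.61]
force: [-0.7, 0.5, 0.9]
width: 5.4
finger_force: 58.7
```

Run:
```python
from h import *
st(); a=optics.capture('wrist'); print(find_in('wrist','rod_mid'))
cv2.imwrite('pics/w6.png',cv2.resize(a[60:384,150:360],None,fx=2.3,fy=1.85)[:,:,::-1])
```

```text
13.45 [431.8 128.3  15.6] [180.   -0.   92.2] w 5.4 F [-0.7  0.5  0.9] q [-0.1   0.52 -0.4   2.18  0.4   0.51 -0.76]
[{'at': [431.4, 142.0, 22.5], 'conf': 0.79}]
```

View pics/w6.png

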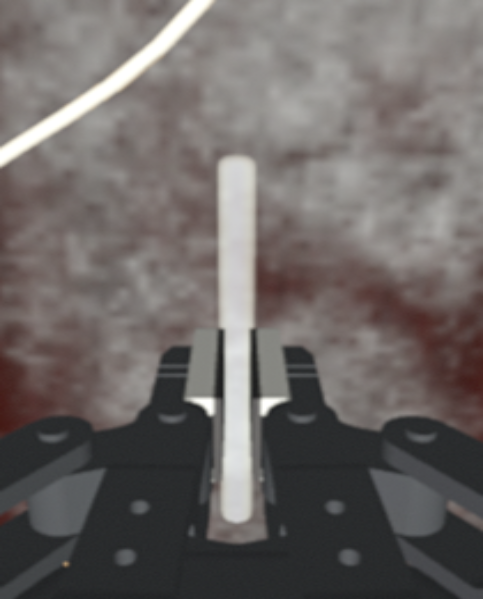

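The rod is held firmly and straight, with ends at crop positions (236,157) and (236,520).

Run:
```python
from h import *
z=np.array(ctrl.get_obs()['ee_pos'])
for v in (144.9,341): print((onz('wrist',252.6,v,z[2]+1)-z).round(1))
goto(497,371.5,110,175.2)
```

```text
[-2.1 56.9  1. ]
[  2.5 -59.7   1. ]
shift cm [24.05  7.47 -9.45] turn [  0.   0. -83.]
```

>>> step_arm:
  rows: "0 0 -1.5 0 0 0; 0 0 -4 0 0 -2; 0.7 0.2 -6.5 0 0 -7; 2 0.7 -8.5 0 0 -14; 4 1.3 -9.5 0 0 -21; 7 2.2 -9.5 0 0 -28; 10 3.1 -9.5 0 0 -35; 13 4 -9.5 0 0 -42"

```text
t: 14.35
ee_pos: [466.8, 260.6, 110.3]
orientation: [3.142, 0.0, 2.347]
force: [0.4, 0.2, 0.2]
width: 5.4
finger_force: 58.7
```

Run:
```python
from h import *
optics.capture('side'); optics.capture('side'); optics.capture('side'); st(); goto(497,371.5,110,175.2)
```

```text
14.5 [466.3 261.8 110.1] [ 1.800e+02 -1.000e-01  1.344e+02] w 5.4 F [-0.1 -0.5 -0.3] q [-0.12  0.52 -0.67  1.89  0.42  0.87 -0.23]
shift cm [5.68 9.87 0.03] turn [  0.1  -0.1 -40.8]
```

>>> step_arm:
  rows: "0.5 0.8 0 0 0 -4; 1.4 2.4 0 0 0 -11; 2.5 4.2 0 0 0 -19; 3.5 6 0 0 0 -27; 4.4 7.7 0 0 0 -34; 5.2 9 0 0 0 -38; 5.6 9.7 0 0 0 -40.5; 5.7 9.9 0 0 0 -41"

```text
t: 15.3
ee_pos: [497.6, 369.3, 109.8]
orientation: [-3.141, -0.001, 3.058]
force: [0.0, -0.4, -1.3]
width: 5.4
finger_force: 58.8
```

Run:
```python
from h import *
optics.capture('side'); optics.capture('side'); st(); goto(497,371.5,14,175.2)
```

```text
15.4 [497.6 368.7 109.9] [-179.9   -0.   175.1] w 5.4 F [-0.4  0.1 -0.5] q [-0.2   0.69 -0.81  1.67  0.57  1.03  0.28]
shift cm [0.08 0.29 9.59] turn [-0.1 -0.  -0.1]
```

>>> step_arm:
  rows: "0 0.1 1.5 0 0 0; 0.1 0.2 3.5 0 0 0; 0.1 0.3 5.5 0 0 0; 0.1 0.3 7 0 0 0; 0.1 0.3 8.2 0 0 0; 0.1 0.3 8.8 0 0 0; 0.1 0.3 9.1 0 0 0; 0.1 0.3 9.3 0 0 0"

```text
t: 16.2
ee_pos: [497.1, 373.0, 17.5]
orientation: [3.141, 0.0, 3.059]
force: [0.3, 0.1, -0.5]
width: 5.4
finger_force: 58.8
```

>>> step_arm:
  rows: "0 0 0.1 0 0 0; 0 0 0.2 0 0 0; 0 0 0.2 0 0 0; 0 0 0.3 0 0 0; 0 0 0.3 0 0 0; 0 0 0.3 0 0 0; 0 0 0.3 0 0 0; 0 0 0.3 0 0 0"

```text
t: 17.0
ee_pos: [496.9, 372.8, 14.3]
orientation: [-3.142, 0.0, 3.059]
force: [0.1, 0.5, -0.1]
width: 5.4
finger_force: 58.8
```

>>> step_arm:
  rows: "0 0 0.05 0 0 0; 0 0 0.1 0 0 0; 0 0 0.1 0 0 0; 0 0 0.1 0 0 0; 0 0 0.1 0 0 0; 0 0 0.1 0 0 0; 0 0 0.1 0 0 0; 0 0 0.1 0 0 0"

```text
t: 17.8
ee_pos: [496.9, 372.7, 13.4]
orientation: [-3.142, 0.0, 3.059]
force: [-0.9, -1.1, 4.8]
width: 5.5
finger_force: 59.3
```

>>> step_arm:
  rows: "0 0 0 0 0 0; 0 0 0 0 0 0; 0 0 0 0 0 0; 0 0 0 0 0 0; 0 0 0 0 0 0; 0 0 0 0 0 0; 0 0 0 0 0 0; 0 0 0 0 0 0"
  jaw: -0.5

```text
t: 18.6
ee_pos: [496.9, 372.7, 13.3]
orientation: [-3.142, 0.0, 3.059]
force: [-0.8, 0.1, 0.3]
width: 21.5
finger_force: 0.0
```

>>> step_arm:
  rows: "0 0 -0.5 0 0 0; 0 0 -2 0 0 0; 0 0 -5 0 0 0; 0 0 -8 0 0 0; 0 0 -12 0 0 0; 0 0 -16 0 0 0; 0 0 -19 0 0 0; 0 0 -20 0 0 0"

```text
t: 19.4
ee_pos: [497.4, 374.4, 218.4]
orientation: [3.137, 0.004, 3.059]
force: [-0.5, 0.1, 0.6]
width: 21.3
finger_force: 0.0
```

Run:
```python
from h import *
optics.capture('side'); optics.capture('side');optics.capture('side'); st()
im=optics.capture('wrist'); print(find_in('wrist','rod_mid'),find_in('wrist','brush_mid')); cv2.imwrite('pics/w7.png',im[:,:,::-1])
```

```text
19.55 [496.9 372.6 213.8] [1.800e+02 1.000e-01 1.752e+02] w 21.7 F [-0.   0.2  0. ] q [-0.18  0.59 -0.87  1.56  0.47  1.22  0.36]
[{'at': [487.1, 371.4, 20.8], 'conf': 0.91}] [{'at': [509.4, 306.6, 19.2], 'conf': 0.83}]
```

View pics/w7.png

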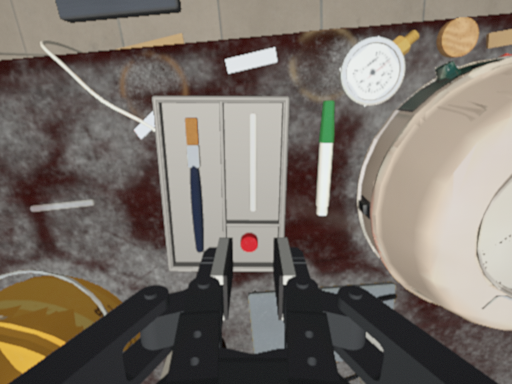

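The rod lies in the short lane from (252,114) to (252,212), with the lane's inside at rows 102 to 220. The brush lies from (192,118) to (199,251) in its lane. Both are centred and straight, and the gripper is clear.

Run:
```python
from bench import workorder
print(workorder.sign_off())
```

```text
the job is handed in; nothing more can be done
None
```

The paint brush is in the long compartment and the longer glass rod is in the shorter one; in the last wrist picture both look flat, centred and straight. I handed the job in at about 19.6 s; sign-off gave no verdict.

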